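# Nickel clamp ring from under the hutch sash

### The arm

A 6-joint arm with a two-finger parallel gripper is mounted at the origin on the work surface. World frame = base frame: x ahead of the robot, y to its left, z up, the work surface at z = 0. Lengths are in m, angles in rad, forces in N, time in s.
With the tool pointing down it reaches from about 0.375 to 0.9 m from the base axis. Payload 3.1 kg.
Tool frame: the origin (TCP) lies at the very end of the fingers, on their centre line; the grasp point (between the pads) lies 19 mm behind it; z points along the fingers, y is the line along which they close (so a half turn about z gives the same grasp; the last joint's range is limited). The gripper opens to 87 mm and grips with 3 to 60 N. Pads are 19 mm wide; open, the fingers measure 117 mm over their backs; the gripper's body (75 mm by 190 mm) begins 51 mm behind the grasp point.
Start: joints at [1.018, 0.527, 1.433, -0, 1.181, -0.178], TCP at [0.228, 0.582, 0.223] pointing down, gripper open.
Joint ranges: [-3.08, 3.08], [-0.75, 2.2], [0.22, 2.44], [-1.43, 4.57], [0, 2.65], [-2.85, 2.85]. Speed limits (rad/s): [2.79, 2.79, 3.14, 3.14, 3.14, 3.14].

### API

Orientations are given as a rotation vector (axis times angle).
In Python, from workcell import bot gives the robot as it stands. Calls block until the motion is done:
- bot.movep(position, orientation): joint-space move of the TCP to a pose.
- bot.line_to(position, feed=0.15, rotation=None): straight line of the TCP; rotation=None keeps the orientation; feed is the mean speed in m/s.
- bot.set_joints(angles): joint-space move.
- bot.open() and bot.grab(squeeze=None): open the fingers fully, or close them until they stop; squeeze is the grip in N (None keeps the last).
- bot.pause(seconds).
- bot.inverse_kinematics(position, orientation): joint angles nearest the present ones, or None.
- bot.get_state(): the state.
- bot.get_image(name): name is "scene" or "top"; returns the picture (384x512x3 uint8, blue, green, red); there is no depth.
- bot.camera_params(name): a dict with "mtx" (3x3 intrinsics, pixels), "extrinsics" (4x4, takes a point from world to camera coordinates). Camera axes: x right, y up, looking along -z (the intrinsics and any distortion apply to the point x, -y, -z); pixel columns grow to the right and rows downward; lengths in m; the calibration is good to about 2 mm. A picture is of the moment at which its call begins. camera_params takes no time and is no camera call.
A pose or a line that the arm cannot do raises bot.IKError and nothing moves.
- bot.sign_off(): hands the job in; it is judged then, once.
The state is a dict: "t": time; "qpos": joint angles; "dq": joint speeds; "joint_torque": joint torques, N m; "position": TCP position; "ee_rot": TCP orientation; "wrist_force": force on the tool from outside, world axes, zero at the start; "wrist_torque": the same for the moment, N m; "opening": finger opening in m; "grasp_force": force on a finger pad.
Only numpy, scipy, OpenCV 4.12 (cv2) and the standard library are available. Lean on these libraries where they do the work, as an engineer would, in place of code of your own. Each camera call takes 0.05 s, during which the arm holds its last target. There are 200 camera calls.

### The job

Slide the clear sash of the wooden parts hutch up by its red grip, nearly to the top of its travel, so that it stays up by itself when you let go. Then reach in under it, take out the nickel clamp ring and lower it over the spindle of the ochre holder until it lies flat on the base. Leave the brass ring where it lies and the sash standing open.

Things in the scene. Friction and masses are not known exactly. Their poses are not given: they have to be found in the camera images.
- hutch: Wooden parts hutch, fixed. Origin: middle of its front edge, on the counter; x level to its back (away from the robot), y along its front, z up. 410 mm wide (386 mm free between the side rails), 340 mm deep; sides slope from 58 mm high in front to 324 mm at the back. Front lip 56 mm high, floor 30 mm above the counter. The rings lie at x 52 to 72 mm, y about +70 and -70 mm.
- sash (a joint): Travel in m of the hutch's sash, a clear pane in a grey frame (228 mm up the slope, 382 mm wide, 10 mm thick, 0.8 kg): 0 shut, 0.20 top stop. It slides straight up a 38 degree slope, up and away from the robot. Let go low it slides shut; from about 0.14 on, the friction of its guides holds it where it is left. Moving it takes up to 9 N.
- sash_handle (a point): Grip point on the red upright block at the middle of the sash's lower edge: 28 mm (x) by 22 mm (y), 62 mm tall; the point is on its centre line, 14 mm below its top, 123 mm above the counter when shut. Pinch it from above across y. Axes as the hutch's: x level, towards its back; y along its front; z up. The sash travels along (cos 38 deg, 0, sin 38 deg).
- nickel_ring: Silvery nickel clamp ring to be moved, lying flat on the hutch's floor: outer diameter 60 mm, hole 44 mm, 22 mm high, 0.12 kg, with a clamp lug that sticks out to 42 mm from the centre along its own +x (which points roughly towards the back of the hutch). Origin: centre of its underside; z is its axis, up. Grip it across its outside, along y.
- brass_ring: Yellow brass clamp ring of the same shape and size, lying on the hutch's floor on the other side of the middle; to be left alone. Origin: centre of its underside.
- holder: Ochre plastic seal holder fixed on the counter: base plate 90 x 90 mm, 12 mm thick, with an upright spindle in its centre, 18 mm in diameter, whose tapered tip is 57 mm above the counter. Origin: centre of its underside, z up.
Not all that is in view belongs to the job. There is more than one size of the holder; the one meant has the size given above.

How it is judged:
By the outcome, as a careful person would: the job done as asked, in the order asked, and still so for the second after the job is handed in, with the robot touching nothing.
It also fails if it takes over 69 s, if anything falls off the work surface, if the arm or the gripper's body presses on something with over 40 N, if the wrist force passes 120 N, or if a joint passes its speed limit or range.

## Working session

There is one attempt and no reset: what is moved stays moved. The work goes in short steps, each a Python script; the robot and the scene stay as the last script left them, time stands still between calls to the robot, and variables do not carry over. Pictures are saved under pics/ and viewed, at most 10 in all, crops included, and the job is handed in when it is done.

```bash
mkdir -p pics; ls
python3 - <<'E'
from workcell import bot
import cv2,numpy as np
for n in("scene","top"):
    cv2.imwrite(f"pics/{n}0.png",bot.get_image(n)); p=bot.camera_params(n); print(n,{k:np.round(v,4).tolist() for k,v in p.items()})
s=bot.get_state();print(s['t'],s['position'],s['ee_rot'],s['opening'])
E
```

```text
pics
scene {'mtx': [[369.3633, 0.0, 253.7892], [0.0, 369.3633, 192.2054], [0.0, 0.0, 1.0]], 'extrinsics': [[-0.0687, 0.9976, -0.0099, 0.1383], [-0.7697, -0.0467, 0.6368, 0.2982], [0.6348, 0.0514, 0.771, -1.3229], [0.0, 0.0, 0.0, 1.0]]}
top {'mtx': [[363.7781, 0.0, 256.4882], [0.0, 363.7781, 193.6564], [0.0, 0.0, 1.0]], 'extrinsics': [[0.011, -0.9999, -0.0124, -0.1036], [0.9972, 0.01, 0.074, -0.4604], [-0.0739, -0.0132, 0.9972, -1.0131], [0.0, 0.0, 0.0, 1.0]]}
0.1 [0.22785294 0.58128075 0.22167296] [-5.83577151e-01 -3.08624901e+00  2.85159827e-03] 0.08708582872580609
```

View pics/scene0.png

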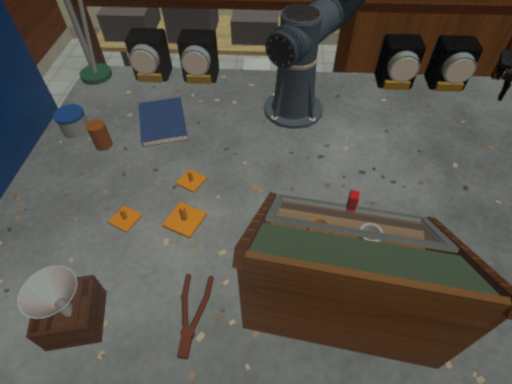

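View pics/top0.png

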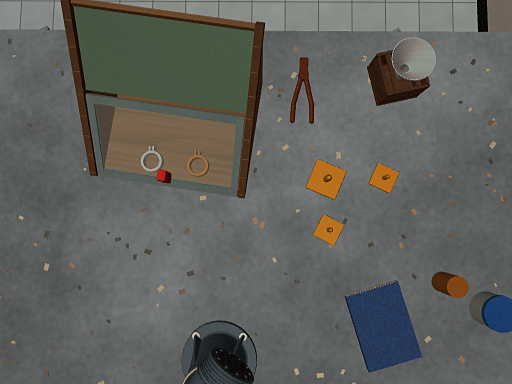

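The scene view shows the hutch at right, with its red grip at (353,200), and three ochre holders at (191,181), (125,218) and (185,220).

In the top view:
- **Rings:** silvery ring at (151,158), brass ring at (198,163).
- **Grip:** red, at (164,176).
- **Holders:** (327,179) looks largest, (384,177) and (330,230) look smaller.

Candidates for the ring are nickel (151,158) and brass (198,163). For the holder they are the three above. I choose the silvery ring and the largest holder, and check both in close crops.

```bash
cat > h.py <<'E'
import cv2,numpy as np
from workcell import bot
def proj(n,P):
    c=bot.camera_params(n);E=np.array(c['extrinsics']);P=np.atleast_2d(P)
    q=P@E[:3,:3].T+E[:3,3]; q=q*[1,-1,-1]; u=q@np.array(c['mtx']).T
    return u[:,:2]/u[:,2:]
def unproj(n,px,z):
    c=bot.camera_params(n);E=np.array(c['extrinsics']);px=np.atleast_2d(px).astype(float)
    d=np.c_[px,np.ones(len(px))]@np.linalg.inv(np.array(c['mtx'])).T*[1,-1,-1]
    d=d@E[:3,:3]; o=-E[:3,:3].T@E[:3,3]; z=np.broadcast_to(z,len(px))
    return o+d*((z-o[2])/d[:,2])[:,None]
E
python3 - <<'E'
from h import *
im=cv2.imread('pics/top0.png')
a=cv2.resize(im[85:205,80:270],None,fx=4,fy=4,interpolation=cv2.INTER_CUBIC)
cv2.imwrite('pics/c1.png',a)
hsv=cv2.cvtColor(im,cv2.COLOR_BGR2HSV)
m=cv2.inRange(hsv,(10,170,120),(25,255,255));m[:, :290]=0
cs,_=cv2.findContours(m,cv2.RETR_EXTERNAL,cv2.CHAIN_APPROX_NONE)
for c in cs:
    if cv2.contourArea(c)<200: continue
    r=cv2.minAreaRect(c);P=unproj('top',cv2.boxPoints(r),.012)
    print(r,'sides',np.linalg.norm(P[0]-P[1]),np.linalg.norm(P[1]-P[2]),'ctr',P.mean(0),'ang',np.degrees(np.arctan2(*(P[1]-P[0])[[1,0]])))
cv2.imwrite('pics/c2.png',np.vstack([cv2.resize(im[150:255,300:410],None,fx=3,fy=3,interpolation=2),cv2.resize(cv2.imread('pics/scene0.png')[165:245,100:210],None,fx=3,fy=3,interpolation=2)]))
E
```

```text
((457.300048828125, 286.6000061035156), (21.0190372467041, 20.57182502746582), 63.43495178222656) sides 0.05759682012214619 0.05650189881336333 ctr [ 0.20923354 -0.65796956  0.012     ] ang -63.33620584501086
((328.159423828125, 229.34707641601562), (23.427047729492188, 23.287324905395508), 27.758541107177734) sides 0.06578575200511053 0.06548067758678365 ctr [ 0.36316955 -0.30158715  0.012     ] ang -27.717847267512667
((383.4999694824219, 177.49998474121094), (23.397415161132812, 22.55929946899414), 24.775144577026367) sides 0.06501578718233979 0.06578106361528381 ctr [ 0.51149343 -0.45886147  0.012     ] ang -25.035370888940353
((325.55914306640625, 178.8579864501953), (31.384618759155273, 30.846158981323242), 22.61986541748047) sides 0.08868440113940458 0.08900502244087594 ctr [ 0.50611658 -0.29471112  0.012     ] ang -22.368531874099663
```

View pics/c1.png

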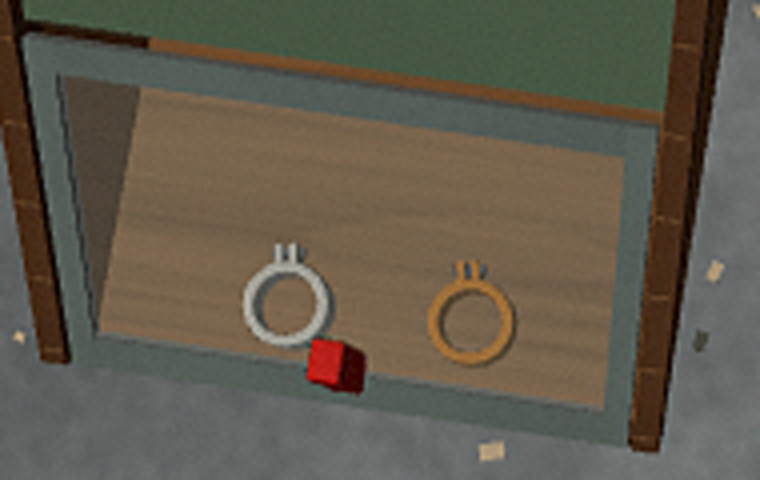

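View pics/c2.png

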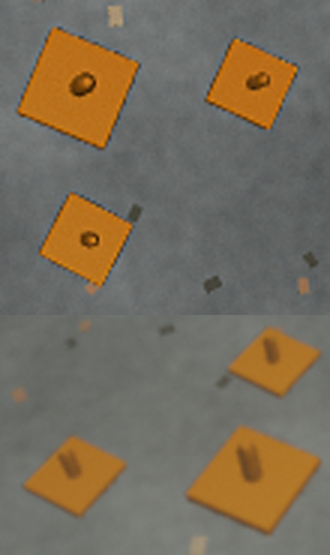

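The crops confirm the choice. The nickel ring's top circle is at crop (287,305), with its lug straight up at (288,253). The brass ring is at (471,320), the red grip's top face at about (326,364), and the rail front ends at (55,360) and (645,449). The upper-left holder in the second crop measures 89 mm, so it is the 90 mm one; the others are 65 mm.

Run:
```python
from h import *
f=lambda p:(np.array(p)+.5)/4-.5+[80,85]
R=unproj('top',f([(55,360),(645,449)]),.058);d=R[0]-R[1];yaw=np.arctan2(-d[0],d[1])
print('rail w',np.linalg.norm(d),'yaw',np.degrees(yaw),'origin',R.mean(0))
B=unproj('top',f([(75,365),(625,443)]),.06);d=B[0]-B[1];print('sash yaw',np.degrees(np.arctan2(-d[0],d[1])),np.linalg.norm(d))
H=unproj('top',f((326,364)),.137)[0];
N,Bz=unproj('top',f([(287.5,304.5),(471.5,320)]),.052)
L=unproj('top',f((288,247)),.052)[0]
c,s=np.cos(yaw),np.sin(yaw);Rm=np.array([[c,s],[-s,c]]);o=R.mean(0)[:2]
for n,p in(('handle',H),('nickel',N),('brass',Bz)):print(n,p,'hutch',Rm@(p[:2]-o))
print('lug',L-N,np.degrees(np.arctan2(*(L-N)[[1,0]])))
# scene check
im=cv2.imread('pics/scene0.png');hsv=cv2.cvtColor(im,cv2.COLOR_BGR2HSV)
m=cv2.inRange(hsv,(0,180,90),(6,255,255))|cv2.inRange(hsv,(174,180,90),(180,255,255));m[:,:300]=0
ys,xs=np.nonzero(m);print('red scene bbox',xs.min(),xs.max(),ys.min(),ys.max())
w=lambda x,y,z:[*(H[:2]+Rm.T@[x,y]),z]
cor=[w(x,y,z) for x in(-.014,.014) for y in(-.011,.011) for z in(.08,.137)]
q=proj('scene',cor);print('pred',q.min(0),q.max(0))
t=im[155:245,290:460].copy();t=cv2.resize(t,None,fx=4,fy=4,interpolation=2)
for p,col in((H,(0,255,0)),(N,(0,255,255)),(Bz,(255,255,0))):
    u=proj('scene',p)[0];cv2.circle(t,tuple(np.int32(((u-[290,155])+.5)*4-.5)),3,col,-1)
th=np.linspace(0,6.28,60)
for p in(N,Bz):
  for z,col in((.052,(0,0,255)),):
    u=proj('scene',np.c_[p[0]+.03*np.cos(th),p[1]+.03*np.sin(th),th*0+z])
    cv2.polylines(t,[np.int32((u-[290,155]+.5)*4)],True,col,1)
cv2.imwrite('pics/c3.png',t)
# holder check
s_=unproj('top',[[326.5,178.3]],.057);print(s_, proj('top',[.506,-.295,.057]),proj('scene',[.506,-.295,.057]))
```

```text
rail w 0.40944006638378627 yaw -8.00455162950825 origin [0.47771625 0.1456688  0.058     ]
sash yaw -7.500730403780318 0.38035902888162443
handle [0.49561173 0.13995914 0.137     ] hutch [ 0.0185162  -0.00316205]
nickel [0.54701479 0.19154769 0.052     ] hutch [0.06223464 0.05508184]
brass [0.53737542 0.06405485 0.052     ] hutch [ 0.07044279 -0.07251114]
lug [4.01716948e-02 9.54076897e-04 1.11022302e-16] 1.3605177773636752
red scene bbox 351 358 191 199
pred [344.66555428 188.25670871] [358.59364096 212.53677851]
[[ 0.50226648 -0.28933565  0.057     ]] [[328.58239777 176.95555748]] [[181.134273   207.85471256]]
```

View pics/c3.png

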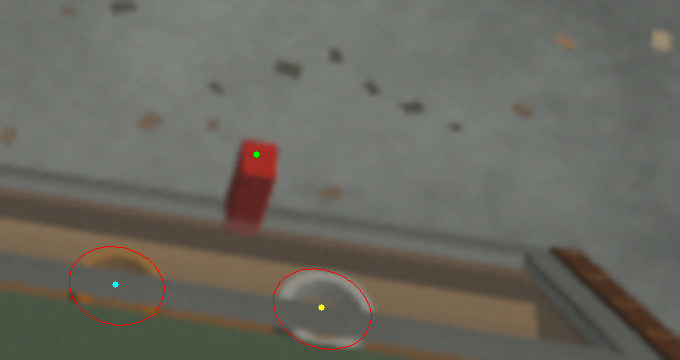

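The overlays agree in both views: grip within about 2 mm, rings on their circles, and hutch x and y as given. Next I open the sash.

```bash
cat >> h.py <<'E'
from scipy.spatial.transform import Rotation as Ro
def down(yaw,flip=False):
    "tool down, y at yaw+90deg (or reversed)"
    s=-1 if flip else 1
    y=s*np.array([-np.sin(yaw),np.cos(yaw),0]);z=np.array([0,0,-1.]);return Ro.from_matrix(np.c_[np.cross(y,z),y,z]).as_rotvec()
def rep(m):
    s=bot.get_state();print(m,'t%.1f'%s['t'],np.round(s['position'],4),'op %.4f gf %.1f'%(s['opening'],s['grasp_force']),'F',np.round(s['wrist_force'],1));return s
YAW=np.radians(-7.8)
E
python3 - <<'E'
from h import *
H=np.array([.496,.141])
for fl in(0,1):
    q=bot.inverse_kinematics([*H,.104],down(YAW,fl));print(fl,q)
qs=[bot.inverse_kinematics([*H,.22],down(YAW,f)) for f in(0,1)]
fl=min((f for f in(0,1) if qs[f] is not None),key=lambda f:abs(np.array(qs[f])[5]-bot.get_state()['qpos'][5]))
print('flip',fl)
bot.movep([*H,.22],down(YAW,fl));rep('above')
bot.line_to([*H,.104],feed=.12);rep('down')
bot.grab(35);s=rep('grab')
p=np.array(s['position']);a=np.radians(38)
u=np.array([np.cos(a)*np.cos(YAW),np.cos(a)*np.sin(YAW),np.sin(a)])
bot.line_to(p+.1*u,feed=.08);rep('mid')
bot.line_to(p+.19*u,feed=.06);rep('up')
bot.pause(.2);cv2.imwrite('pics/t1.png',bot.get_image('top'))
E
```

```text
0 [ 6.00081994e-02  5.64404671e-01  1.81197365e+00 -4.44089210e-16
  7.65214332e-01 -1.37465245e+00]
1 [0.0600082  0.56440467 1.81197365 0.         0.76521433 1.76694021]
flip 0
above t2.0 [0.4959 0.1417 0.22  ] op 0.0873 gf 0.0 F [-0.5  0.4 -0.3]
down t3.1 [0.4965 0.1411 0.1045] op 0.0872 gf 0.0 F [0.  0.1 0.5]
grab t4.2 [0.496  0.1411 0.104 ] op 0.0213 gf 35.0 F [ 0.2  0.2 -0.1]
mid t5.5 [0.5746 0.13   0.166 ] op 0.0217 gf 35.0 F [-0.3 -0.9 -1.2]
up t7.2 [0.6448 0.1202 0.2214] op 0.0219 gf 35.0 F [-1.7 -4.6 -1.8]
```

Run:
```python
from h import *
bot.open();rep('open')
p=np.array(bot.get_state()['position'])
bot.line_to(p+[-.02,0,.11],feed=.15);rep('clear')
# on towards above the nickel ring, ahead of the hutch
bot.line_to([.50,.19,.30],feed=.25);rep('front')
t=bot.get_image('top')[60:210,50:290];s=bot.get_image('scene')[150:300,230:510]
cv2.imwrite('pics/t2.png',np.vstack([cv2.resize(a,(600,int(a.shape[0]*600/a.shape[1])),interpolation=2)[:299] for a in(t,s)]))
```

```text
open t8.7 [0.6443 0.1207 0.2209] op 0.0869 gf 0.0 F [ 0.8 -0.1  0.1]
clear t9.6 [0.6238 0.1207 0.3299] op 0.0870 gf 0.0 F [0.6 1.2 1. ]
front t10.3 [0.5014 0.1897 0.3001] op 0.0867 gf 0.0 F [-0.4 -0.2  0.2]
```

View pics/t2.png

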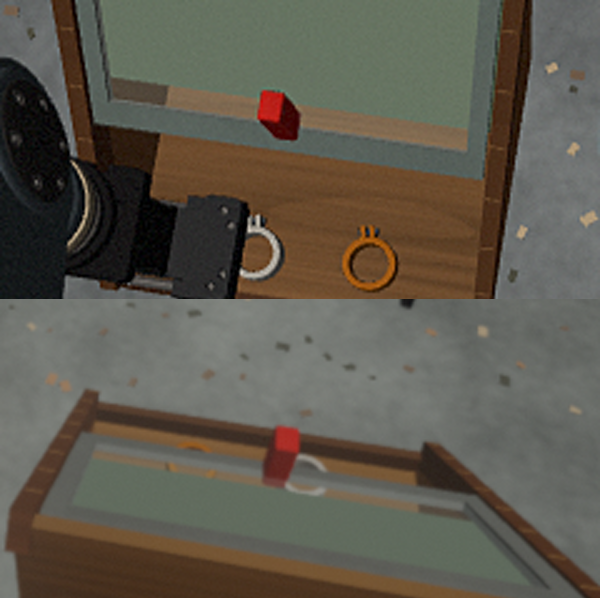

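The sash stands open at about 0.19 with the grip released (red block at crop (280,115)). The rings are undisturbed, with the nickel ring at crop (257,250). Next I grasp the nickel ring.

Run:
```python
from h import *
N=[.547,.1915];o=down(np.radians(1.4))
bot.movep([*N,.20],o);rep('over')
bot.line_to([*N,.10],feed=.12);s=rep('d1')
bot.line_to([*N,.033],feed=.07);s=rep('d2')
if abs(np.array(s['wrist_force'])).max()<8:
    bot.grab(20);s=rep('grab')
    bot.line_to([*N,.06],feed=.06);rep('l1')
    bot.line_to([*N,.20],feed=.12);s=rep('lifted')
    bot.line_to([.48,.15,.28],feed=.15);bot.pause(.2);rep('out')
t=bot.get_image('top')[60:210,50:290];s=bot.get_image('scene')[100:250,230:510]
cv2.imwrite('pics/t3.png',np.vstack([cv2.resize(a,(600,int(a.shape[0]*600/a.shape[1])),interpolation=2)[:299] for a in(t,s)]))
```

```text
over t10.9 [0.5475 0.191  0.1998] op 0.0870 gf 0.0 F [-0.6  0.8  0.5]
d1 t11.9 [0.5478 0.1917 0.101 ] op 0.0870 gf 0.0 F [ 0.1 -1.1  0.4]
d2 t13.0 [0.5474 0.1916 0.0334] op 0.0873 gf 0.0 F [0.1 0.2 0.2]
grab t13.6 [0.5471 0.1917 0.0332] op 0.0600 gf 20.0 F [0.1 0.7 1. ]
l1 t14.2 [0.5471 0.1915 0.0604] op 0.0602 gf 20.0 F [-0.3 -0.6 -1.9]
lifted t15.5 [0.5463 0.1914 0.1991] op 0.0601 gf 20.0 F [-0.   0.6 -0.9]
out t16.6 [0.4801 0.1502 0.2792] op 0.0601 gf 20.0 F [ 0.2  0.8 -1.1]
```

View pics/t3.png

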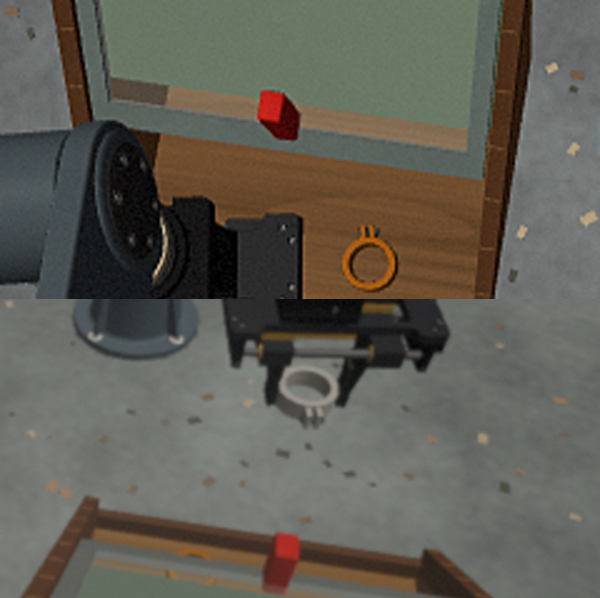

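The ring is held (opening 60 mm, ring at crop (307,390) between the pads), and the brass ring and sash are unchanged. Next I place the ring on the holder.

Run:
```python
from h import *
C=[.506,-.295];o=down(np.radians(-22))
bot.movep([*C,.22],o);rep('over')
bot.line_to([*C,.085],feed=.12);bot.pause(.2);rep('pre')
im=bot.get_image('scene')[150:270,110:260];cv2.imwrite('pics/t4.png',cv2.resize(im,None,fx=4,fy=4,interpolation=2))
```

```text
over t18.4 [ 0.5063 -0.2938  0.2202] op 0.0604 gf 20.0 F [-0.   0.5 -2.6]
pre t19.9 [ 0.5063 -0.2953  0.0857] op 0.0604 gf 20.0 F [ 1.  -0.  -0.9]
```

View pics/t4.png

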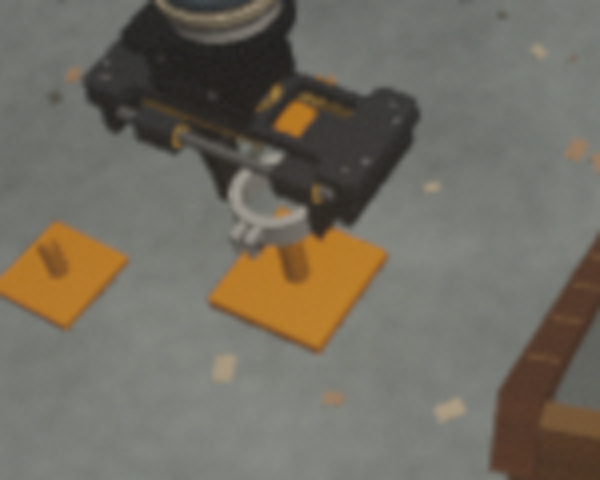

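The ring hangs over the spindle: its top centre is at about crop (269,196), against (273,194) expected for the spindle axis at that height. I lower it.

Run:
```python
from h import *
C=[.506,-.295]
for z in(.05,.025,.0165,.015):
    bot.line_to([*C,z],feed=.05);s=rep(z)
    if abs(np.array(s['wrist_force'])).max()>10: print('stop');break
bot.open();rep('open')
bot.line_to([*C,.2],feed=.12);bot.line_to([.40,-.1,.30],feed=.25);bot.pause(.3);rep('away')
t=bot.get_image('top')
a=cv2.resize(t[140:220,280:400],None,fx=4,fy=4,interpolation=2);b=cv2.resize(bot.get_image('scene')[170:290,110:470],(480,160),interpolation=2)
c=cv2.resize(t[0:210,50:270],(120,115))
cv2.imwrite('pics/t5.png',np.vstack([a,b]))
```

```text
0.05 t20.8 [ 0.5061 -0.2951  0.0501] op 0.0600 gf 20.0 F [-0.4 -0.2 -0.8]
0.025 t21.4 [ 0.506  -0.295   0.0247] op 0.0603 gf 20.0 F [-0.1  0.2 -1. ]
0.0165 t21.7 [ 0.5058 -0.2948  0.0161] op 0.0601 gf 20.0 F [-0.4  0.9 -0.5]
0.015 t22.0 [ 0.5062 -0.2951  0.0153] op 0.0598 gf 20.0 F [-0.7  0.2  1.1]
open t22.8 [ 0.506 -0.295  0.015] op 0.0872 gf 0.0 F [ 0.3 -0.1  0.7]
away t25.9 [ 0.4002 -0.1005  0.2995] op 0.0867 gf 0.0 F [-0.2  0.2  0.5]
```

View pics/t5.png

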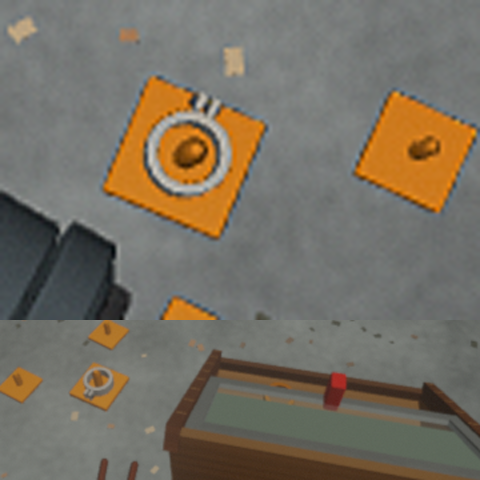

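The nickel ring lies flat around the spindle of the 90 mm holder (crop (188,152)). The sash is still open (grip at (335,390)), the brass ring is in place, and the arm is clear.

```bash
python3 -c "
from workcell import bot
print(bot.sign_off())"
```

```text
the job is handed in; nothing more can be done
None
```

The job is handed in: the sash stands open by itself at about 0.19 m, the nickel ring lies flat over the spindle of the 90 mm ochre holder, and the brass ring was left where it lay; the last move ended at about 26 s of the 69 s allowed.

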